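Find the rattling parts case and hold it over the light plate

TASK

One of the three sealed grey parts cases on the rework mat has a part broken loose inside: pick the cases up and shake or rock them to find the one that rattles, and leave the two silent ones lying flat where they were. Hold the rattling case out forward for inspection, level, lid up and still, with its middle over the middle of the light plate and its underside roughly a hand's breadth (about 10 cm) above the mat, and finish while still holding it there in the gripper. Leave the other things on the bench where they are.

Things in the scene. Friction and masses are not known exactly. Their poses are not given: they have to be found in the camera images.
- case_a: sealed grey parts case, 90 (x) x 53 (y) x 34 mm (z), 0.21-0.28 kg, flat on the mat, long side within 30 degrees of world x; origin mid-underside. The three look alike, each with an 113 g copper core. In one of them the core is loose on the inner floor (geom _c0, else bare): tilted over 10 degrees or shaken it slides along x, 23 mm either way, and stays there once level, shifting the balance
- case_b: sealed grey parts case, 90 (x) x 53 (y) x 34 mm (z), 0.21-0.28 kg, flat on the mat, long side within 30 degrees of world x; origin mid-underside. The three look alike, each with an 113 g copper core. In one of them the core is loose on the inner floor (geom _c0, else bare): tilted over 10 degrees or shaken it slides along x, 23 mm either way, and stays there once level, shifting the balance
- case_c: sealed grey parts case, 90 (x) x 53 (y) x 34 mm (z), 0.21-0.28 kg, flat on the mat, long side within 30 degrees of world x; origin mid-underside. The three look alike, each with an 113 g copper core. In one of them the core is loose on the inner floor (geom _c0, else bare): tilted over 10 degrees or shaken it slides along x, 23 mm either way, and stays there once level, shifting the balance
- light_plate: flat square inspection light plate, white with a black frame, 150 x 150 mm and 12 mm high, fixed on the mat beyond the cases; origin at the centre of its underside (z = 0 is the mat), z up
- solder_reel: bystander, leave alone: black reel of solder lying flat, 52 mm across, 24 mm high; origin at the middle of its underside
- tape_roll: bystander, leave alone: copper-coloured tape roll lying flat, 64 mm across, 18 mm high; origin at the middle of its underside
- cutters: bystander, leave alone: blue-handled side cutters lying along their x, about 130 mm long, 10 mm high; origin at the middle of its underside
- flux_bottle: bystander, leave alone: white bottle with a steel cap, 48 mm across, 85 mm high; origin at the middle of its underside
- tip_tin: bystander, leave alone: round black tip-cleaner tin, 60 mm across, 22 mm high; origin at the middle of its underside
- brush: bystander, leave alone: small flat brush lying along its x, 130 mm long; origin at the middle of its underside
- suction_pen: bystander, leave alone: blue and black suction pen lying along its x, 150 mm long, 20 mm thick; origin at the middle of its underside
Mind the look-alikes: they are no part of the job. Leave any green look-alike of the case_a alone. What is shaped like the case_c but green is not meant.

How it is judged:
By the outcome, as a careful person would: the job done as asked, in the order asked, and still so for the second after the job is handed in, while the arm keeps its last pose, push and grip.
It also fails if it takes over 72 s, if anything falls off the work surface, if the arm or the gripper's body presses on something with over 40 N, if the wrist force passes 120 N, or if a joint passes its speed limit or range.

ROBOT

A 6-joint arm with a two-finger parallel gripper is mounted at the origin on the work surface. World frame = base frame: x ahead of the robot, y to its left, z up, the work surface at z = 0. Lengths are in m, angles in rad, forces in N, time in s.
With the tool pointing down it reaches from about 0.35 to 0.85 m from the base axis. Payload 8.1 kg.
Tool frame: the origin (TCP) lies between the finger pads; the fingertips stand 14 mm ahead of it and the grasp point (between the pads) lies 5 mm behind it (robot.tip_reach is the z of the fingertips in the tool frame, in m); z points along the fingers, y is the line along which they close (so a half turn about z gives the same grasp; the last joint's range is limited). The gripper opens to 93 mm and grips with 3 to 60 N. Pads are 15 mm wide; open, the fingers measure 128 mm over their backs; the gripper's body (75 mm by 188 mm) begins 65 mm behind the grasp point.
Start: joints at [-1.406, 0.13, 1.488, -0, 1.523, -0.085], TCP at [0.148, -0.581, 0.233] pointing down, gripper open.
Joint ranges: [-2.96, 2.96], [-0.89, 2.26], [0.02, 2.5], [-1.34, 4.48], [0, 2.73], [-2.66, 2.66]. Speed limits (rad/s): [2.39, 2.39, 2.79, 3.14, 3.14, 3.14].

INTERFACE

Orientations are given as a rotation vector (axis times angle).
In Python, from plant import robot gives the robot as it stands. The module is installed in compiled form; this text tells all that it offers.
- The arm moves only by the shell command python3 -m handwheel 'ROWS' [FORCE]. ROWS is JSON, a list of rows, each a list of 7 numbers: the closure, from -1 (fully open) to 1 (shut), then the shift along the tool's x, y, z each as a share of 100 cm, from -1 to 1, then the turn, a rotation vector about the tool's x, y, z each as a share of 180 degrees, from -1 to 1. In form: [[grip, tx, ty, tz, rx, ry, rz], ...]. A call has 1 to 20 rows; each row is the pose to reach, as a shift and turn from the pose commanded when the call began, along the tool's axes at that moment, turning the shorter way round; what a row does not reach only later rows make up. A row lasts 1/8 s, in which the tool goes at most 62.5 mm and 10.7 degrees, less where a joint would pass 70% of its speed; a pose out of reach is approached as far as the arm can. A call with a number of a shift or a turn outside -1 to 1 is refused whole. A call with a gripper value outside its range is refused whole. The fingers move at their own pace and stop on an object; FORCE is the grip in N (left out, the last holds). Time passes only in rows, so rows that repeat a pose let the fingers close. It gives the time, the measured TCP pose, the force, the opening and the grip force at its end, in the units of the state.
- robot.read_state(): the state, without advancing time (a new reading comes with each control period).
- robot.read_camera(name): name is "side" or "top"; returns a dict with "frame" (480x640x3 uint8, red, green, blue), "fx", "fy", "cx", "cy" (pixels), "k1" (the pictures are not rectified: a ray, as slopes to the right and down, at radius r is drawn at 1 + k1 r^2 times it, then the intrinsics apply), "rvec" (rotation vector, rad) and "tvec" (3), from world to camera coordinates, as OpenCV has them. Camera axes: x right, y down, z forward; pixel columns grow to the right and rows downward; lengths in m; the calibration is good to about 2 mm. A picture is of the moment at which its call begins. There is no depth.
- robot.close_job(): hands the job in; it is judged then, once.
Trained networks look in a picture, given as the dict that the camera call returned (one of the last four; its "shot" number tells which), for a name from the list of things; names that differ only in an ending like _2 or _b are one class to them, and where a whole thing is asked for, a point or a joint stands for the part that bears it (a point fixed in the world has none). Each returns a list of dicts, best first, with "conf" (0 to 1); they miss things now and then, are a little off and sometimes report something else, mostly with a low value. They report only what shows in the picture. A call takes as long as a camera call. They do not tell look-alikes from the thing itself.
- robot.regions_of(picture, name): "mask" (480x640 bool, what is visible of it) and "rect" ([left, top, right, bottom] in pixels, round what is visible of it).
The state is a dict: "t": time; "q": joint angles; "dq": joint speeds; "joint_torque": joint torques, N m; "tool_pos": TCP position; "orientation": TCP orientation; "force": force on the tool from outside, world axes, zero at the start; "wrist_torque": the same for the moment, N m; "opening": finger opening in m; "gripper_force": force on a finger pad.
Only numpy, scipy, OpenCV 4.12 (cv2) and the standard library are available. Lean on these libraries where they do the work, as an engineer would, in place of code of your own. Each camera call takes 0.05 s, during which the arm holds its last target. There are 200 camera calls.

## Working session

There is one attempt and no reset: what is moved stays moved. The work goes in short steps, Python scripts to look and compute and a shell command to move; the robot and the scene stay as the last step left them, time stands still between calls to the robot, and variables do not carry over. Pictures are saved under pics/ and viewed, at most 10 in all, crops included, and the job is handed in when it is done.

```bash
mkdir -p pics
cat > h.py <<'E'
import numpy as np, cv2
from plant import robot
from scipy.spatial.transform import Rotation as R
def ray2plane(p,uv,z):
    Rm=cv2.Rodrigues(np.array(p["rvec"],float))[0]; t=np.array(p["tvec"],float).ravel()
    uv=np.atleast_2d(uv).astype(float)
    d=(uv-[p["cx"],p["cy"]])/[p["fx"],p["fy"]]; s=d.copy()
    for _ in range(20): s=d/(1+p["k1"]*(s**2).sum(1,keepdims=True))
    D=np.c_[s,np.ones(len(s))]@Rm; C=-Rm.T@t
    return (C+D*((z-C[2])/D[:,2])[:,None])[:,:2]
E
python3 - <<'E'
from h import *
for n in("top","side"):
    p=robot.read_camera(n); cv2.imwrite(f"pics/{n}0.png",p["frame"][:,:,::-1])
    Rm=cv2.Rodrigues(np.array(p["rvec"],float))[0]; print(n,"C",(-Rm.T@np.array(p["tvec"]).ravel()).round(3))
    for k in("case_a","light_plate"):
        for r in robot.regions_of(p,k):
            m=r["mask"]; ys,xs=np.nonzero(m)
            if len(xs)<20: continue
            z=0.034 if k=="case_a" else .012
            c,_=cv2.findContours(m.astype(np.uint8),0,2); c=max(c,key=cv2.contourArea)[:,0]
            w=ray2plane(p,c,z)*1000; (q,s,a)=cv2.minAreaRect(w.astype(np.float32))
            print(k,round(r["conf"],2),np.array(r["rect"]).round(),"ctr",np.round(q,0),"size",np.round(s,0),"ang",round(a,1),"col",np.median(p["frame"][m],0))
s=robot.read_state(); print({k:np.round(v,3) for k,v in s.items()})
E
```

```text
top C [ 0.432 -0.012  1.076]
case_a 0.83 [300. 244. 332. 287.] ctr [458.  -3.] size [54. 94.] ang 83.0 col [86. 86. 88.]
case_a 0.74 [395. 245. 419. 285.] ctr [ 468. -210.] size [94. 61.] ang 2.1 col [83. 82. 84.]
case_a 0.66 [167. 268. 215. 311.] ctr [397. 278.] size [59. 96.] ang 51.3 col [ 49. 111.  60.]
case_a 0.59 [398. 299. 427. 343.] ctr [ 339. -224.] size [92. 57.] ang 10.3 col [ 50. 111.  61.]
case_a 0.56 [224. 235. 249. 273.] ctr [484. 180.] size [55. 92.] ang 89.2 col [82. 81. 83.]
light_plate 0.84 [296. 143. 361. 214.] ctr [665. -26.] size [166. 150.] ang 5.1 col [175. 176. 167.]
light_plate 0.67 [304. 246. 332. 290.] ctr [458.  -3.] size [55. 95.] ang 83.0 col [86. 86. 87.]
side C [0.289 0.571 0.612]
case_a 0.97 [288. 365. 350. 441.] ctr [394. 290.] size [ 59. 100.] ang 50.7 col [ 38. 105.  50.]
case_a 0.88 [412. 177. 456. 212.] ctr [ 337. -205.] size [92. 93.] ang 9.6 col [41. 98. 49.]
case_a 0.84 [254. 300. 323. 357.] ctr [481. 193.] size [73. 99.] ang 88.8 col [80. 77. 79.]
case_a 0.83 [346. 169. 394. 202.] ctr [ 463. -191.] size [95. 93.] ang 3.8 col [66. 63. 64.]
case_a 0.74 [314. 227. 372. 275.] ctr [455.   9.] size [78. 97.] ang 83.7 col [72. 69. 71.]
light_plate 0.7 [196. 193. 297. 259.] ctr [664. -20.] size [168. 159.] ang 5.6 col [174. 171. 161.]
{'t': np.float64(0.3), 'q': array([-1.406,  0.131,  1.489,  0.   ,  1.523, -0.085]), 'dq': array([-0.   , -0.001, -0.003, -0.001, -0.001, -0.001]), 'joint_torque': array([-0.0000e+00, -5.5904e+01, -4.9126e+01,  7.7000e-02,  2.9000e-02,
       -0.0000e+00]), 'tool_pos': array([ 0.148, -0.581,  0.232]), 'orientation': array([-3.117, -0.391,  0.   ]), 'force': array([-0.08 , -0.361, -0.215]), 'wrist_torque': array([ 0.013,  0.047, -0.005]), 'gripper_force': np.float64(0.0), 'opening': np.float64(0.093)}
```

View pics/top0.png

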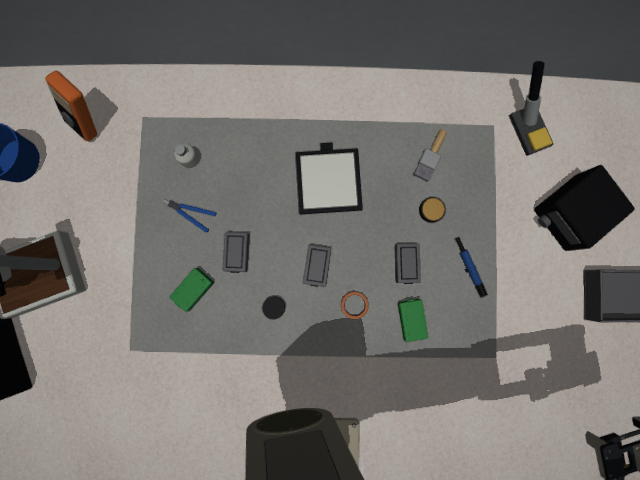

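View pics/side0.png

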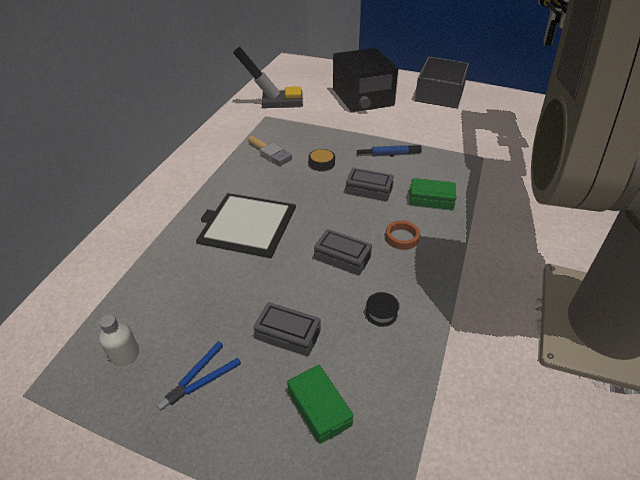

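The top view shows the grey cases at px (408,262), (317,265) and (236,252). The green look-alikes are at (192,288) and (413,320), and the plate is at (328,181) with a tab on its far side. The side view agrees. Next I'll refine the poses by fitting boxes to the masks in both views.

```bash
cat >> h.py <<'E'
from scipy.optimize import minimize
def sil(p,x,y,a,dims,zb=0):
    L,W,H=dims; P=np.array([[i*L/2,j*W/2,k*H] for i in(-1,1) for j in(-1,1) for k in(0,1)])
    P=R.from_euler("z",a,degrees=True).apply(P)+[x,y,zb]
    K=np.array([[p["fx"],0,p["cx"]],[0,p["fy"],p["cy"]],[0,0,1]],float)
    q=cv2.projectPoints(P,np.array(p["rvec"],float),np.array(p["tvec"],float),K,np.array([p["k1"],0,0,0.]))[0][:,0]
    h=cv2.convexHull(q.astype(np.float32)); S=4
    m=np.zeros((480*S,640*S),np.uint8); cv2.fillConvexPoly(m,np.round((h[:,0]+.5)*S*16-8).astype(np.int32),1,shift=4)
    return m
def fit(obs,x0,dims,zb=0):
    big=[(p,cv2.resize(m.astype(np.uint8),None,fx=4,fy=4,interpolation=0)) for p,m in obs]
    def f(v):
        c=0
        for p,m in big:
            s=sil(p,v[0]/1000,v[1]/1000,v[2],dims,zb); c+=1-(s&m).sum()/(s|m).sum()
        return c
    S=np.array([[0,0,0],[15,0,0],[0,15,0],[0,0,6]])+x0
    r=minimize(f,x0,method="Nelder-Mead",options=dict(initial_simplex=S,xatol=.3,fatol=1e-4,maxfev=90))
    return r.x.round(1),round(r.fun/len(obs),3)
def go(x,y,z,h):
    "tool shift (share of 1 m) and turn (share of 180deg) to world x,y,z, tool-x heading h deg, pointing down"
    s=robot.read_state(); T=R.from_rotvec(s["orientation"])
    c,d=np.cos(np.radians(h)),np.sin(np.radians(h))
    G=R.from_matrix(np.array([[c,d,0],[d,-c,0],[0,0,-1]]))
    print("shift",T.inv().apply(np.array([x,y,z])-s["tool_pos"]).round(4),"turn",((T.inv()*G).as_rotvec()/np.pi).round(4))
E
python3 - <<'E'
from h import *
P=[robot.read_camera(n) for n in("top","side")]
reg={k:[robot.regions_of(p,k) for p in P] for k in("case_a","light_plate")}
for k,x0,d in(("case_a",(468,-213,2),(.09,.053,.034)),("case_a",(457,-3,-7),(.09,.053,.034)),("case_a",(484,182,-1),(.09,.053,.034)),("light_plate",(657,-26,5),(.15,.15,.012))):
    o=[]
    for p,rs in zip(P,reg[k]):
        s=cv2.resize(sil(p,x0[0]/1000,x0[1]/1000,x0[2],d),(640,480),interpolation=0)>0
        b=max(rs,key=lambda r:(r["mask"]&s).sum()/(r["mask"]|s).sum()); o.append((p,b["mask"]))
    print(k,fit(o,x0,d),fit(o[:1],x0,d),fit(o[1:],x0,d))
    if k=="case_a" and x0[1]<-200: v=fit(o,x0,d)[0]; go(v[0]/1e3,v[1]/1e3,.12,v[2])
E
```

```text
case_a (array([ 467.3, -212.9,    1.9]), np.float64(0.064)) (array([ 466.2, -212.9,    1.8]), np.float64(0.057)) (array([ 468. , -214.6,    0.6]), np.float64(0.059))
shift [ 0.4002 -0.2782  0.1126] turn [0.    0.    0.069]
case_a (array([458.9,  -4.7,  -7.8]), np.float64(0.073)) (array([459.1,  -4.8,  -7.7]), np.float64(0.057)) (array([458.5,  -5.9,  -5.7]), np.float64(0.086))
case_a (array([ 4.852e+02,  1.831e+02, -1.000e-01]), np.float64(0.073)) (array([485. , 183. ,   1.4]), np.float64(0.097)) (array([485.8, 183.1,  -0.8]), np.float64(0.042))
light_plate (array([659.4, -27.2,   5.1]), np.float64(0.061)) (array([658.8, -26.9,   5.3]), np.float64(0.05)) (array([660.4, -28.3,   4.8]), np.float64(0.064))
```

```bash
python3 -m handwheel '[[-1,0.4,-0.278,0.11,0,0,0.069],[-1,0.4,-0.278,0.11,0,0,0.069],[-1,0.4,-0.278,0.11,0,0,0.069],[-1,0.4,-0.278,0.11,0,0,0.069],[-1,0.4,-0.278,0.11,0,0,0.069],[-1,0.4,-0.278,0.11,0,0,0.069],[-1,0.4,-0.278,0.11,0,0,0.069],[-1,0.4,-0.278,0.11,0,0,0.069],[-1,0.4,-0.278,0.11,0,0,0.069],[-1,0.4,-0.278,0.11,0,0,0.069],[-1,0.4,-0.278,0.11,0,0,0.069],[-1,0.4,-0.278,0.11,0,0,0.069],[-1,0.4,-0.278,0.11,0,0,0.069]]' 30
python3 - <<'E'
from h import *
go(.4673,-.2129,.019,1.9)
p=robot.read_camera("side"); cv2.imwrite("pics/s1.png",cv2.resize(p["frame"][60:300,240:560,::-1],None,fx=2,fy=2))
E
```

```text
t: 2.22
tool_pos: [0.4669, -0.214, 0.1229]
orientation: [3.141, 0.049, 0.0]
force: [-0.0, 0.1, 0.1]
opening: 0.0929
gripper_force: 0.0
shift [ 0.0004 -0.0011  0.1039] turn [ 0.0001 -0.0001 -0.0005]
```

View pics/s1.png

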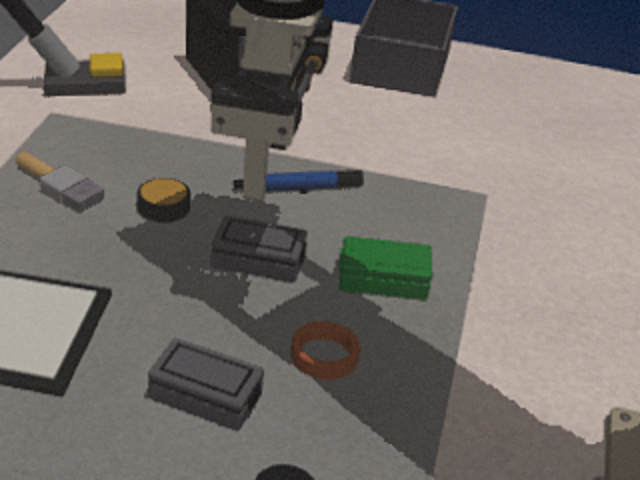

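The gripper (crop px 255,180) hangs over the case (258,245) with its fingers across the short side. I'll descend, grip and lift level.

```bash
python3 -m handwheel '[[-1,0,-0.001,0.05,0,0,0],[-1,0,-0.001,0.09,0,0,0],[-1,0,-0.001,0.104,0,0,0],[-1,0,-0.001,0.104,0,0,0],[0.5,0,-0.001,0.104,0,0,0],[0.5,0,-0.001,0.104,0,0,0],[0.5,0,-0.001,0.104,0,0,0],[0.5,0,-0.001,0.104,0,0,0],[0.5,0,-0.001,0.104,0,0,0],[0.5,0,-0.001,0.09,0,0,0],[0.5,0,-0.001,0.04,0,0,0],[0.5,0,-0.001,0.0,0,0,0],[0.5,0,-0.001,0.0,0,0,0],[0.5,0,-0.001,0.0,0,0,0]]' 40
cat >> h.py <<'E'
def tq(n=6):
    a=[]
    for _ in range(n):
        robot.read_camera("top"); s=robot.read_state(); a.append(np.r_[s["force"],s["wrist_torque"]])
    a=np.array(a); print("F,M mean",a.mean(0).round(4),"std",a.std(0).round(4),"open",s["opening"],"t",s["t"],"pos",np.round(s["tool_pos"],4))
E
python3 -c "from h import *; tq()"
```

```text
t: 4.03
tool_pos: [0.4667, -0.2119, 0.1222]
orientation: [-3.141, -0.052, 0.001]
force: [-0.4, -0.3, -3.2]
opening: 0.0526
gripper_force: 40.0
F,M mean [-0.1132 -0.0761 -2.3902  0.0136  0.0183  0.009 ] std [0.5125 0.3856 0.5811 0.0431 0.0222 0.0196] open 0.05226725823281931 t 4.325 pos [ 0.4665 -0.2117  0.1214]
```

```bash
python3 -m handwheel '[[0.5,0,0,0,0,0.06,0],[0.5,0,0,0,0,0.12,0],[0.5,0,0,0,0,0.15,0],[0.5,0,0,0,0,0.15,0],[0.5,0,0,0,0,0.15,0],[0.5,0,0,0,0,0.15,0],[0.5,0,0,0,0,0.1,0],[0.5,0,0,0,0,0.04,0],[0.5,0,0,0,0,0,0],[0.5,0,0,0,0,0,0],[0.5,0,0,0,0,0,0]]'
python3 -c "from h import *; tq(12)"
python3 -m handwheel '[[0.5,0,0,0,0,-0.06,0],[0.5,0,0,0,0,-0.12,0],[0.5,0,0,0,0,-0.15,0],[0.5,0,0,0,0,-0.15,0],[0.5,0,0,0,0,-0.15,0],[0.5,0,0,0,0,-0.15,0],[0.5,0,0,0,0,-0.1,0],[0.5,0,0,0,0,-0.04,0],[0.5,0,0,0,0,0,0],[0.5,0,0,0,0,0,0],[0.5,0,0,0,0,0,0]]'
python3 -c "from h import *; tq(12)"
```

```text
t: 5.7
tool_pos: [0.4674, -0.2117, 0.1221]
orientation: [-3.14, -0.053, -0.002]
force: [-0.1, -0.3, -1.5]
opening: 0.0528
gripper_force: 40.0
F,M mean [-0.0672 -0.1975 -2.1908  0.0288 -0.0226  0.0054] std [0.4156 0.3952 0.3403 0.0278 0.0217 0.0293] open 0.05265767970147719 t 6.3 pos [ 0.4671 -0.2122  0.1227]
t: 7.68
tool_pos: [0.4673, -0.2126, 0.1237]
orientation: [3.14, 0.051, -0.0]
force: [0.0, -0.2, -2.4]
opening: 0.0526
gripper_force: 40.0
F,M mean [ 0.1234 -0.0183 -2.2622  0.019   0.0308  0.0034] std [0.4501 0.4708 0.3664 0.0272 0.0417 0.0247] open 0.05280388257865361 t 8.275 pos [ 0.4672 -0.2121  0.1225]
```

My shifted by 0.053 N·m between the two tilts, and a core sliding 46 mm should give about 0.051. The noise is significant, so I'll repeat to confirm.

```bash
python3 -m handwheel '[[0.5,0,0,0,0,0.06,0],[0.5,0,0,0,0,0.12,0],[0.5,0,0,0,0,0.15,0],[0.5,0,0,0,0,0.15,0],[0.5,0,0,0,0,0.15,0],[0.5,0,0,0,0,0.15,0],[0.5,0,0,0,0,0.1,0],[0.5,0,0,0,0,0.04,0],[0.5,0,0,0,0,0,0],[0.5,0,0,0,0,0,0],[0.5,0,0,0,0,0,0]]' >/dev/null
python3 -c "from h import *; tq(20)"
python3 -m handwheel '[[0.5,0,0,0,0,-0.06,0],[0.5,0,0,0,0,-0.12,0],[0.5,0,0,0,0,-0.15,0],[0.5,0,0,0,0,-0.15,0],[0.5,0,0,0,0,-0.15,0],[0.5,0,0,0,0,-0.15,0],[0.5,0,0,0,0,-0.1,0],[0.5,0,0,0,0,-0.04,0],[0.5,0,0,0,0,0,0],[0.5,0,0,0,0,0,0],[0.5,0,0,0,0,0,0]]' >/dev/null
python3 -c "from h import *; tq(20)"
```

```text
F,M mean [-1.1900e-01  6.0500e-02 -2.1032e+00  3.1400e-02 -2.9700e-02  2.0000e-03] std [0.41   0.4755 0.3548 0.0174 0.0332 0.0257] open 0.052777604279685406 t 10.65 pos [ 0.4672 -0.2121  0.1226]
F,M mean [-0.0673  0.064  -2.2566  0.0264  0.0209 -0.0057] std [0.6135 0.3706 0.5611 0.0295 0.0244 0.0353] open 0.05261998083493943 t 13.025 pos [ 0.4672 -0.2121  0.1227]
```

Confirmed: My reads −0.026 and +0.021 on the repeat, so this case rattles and the other two can stay untouched. I'll carry it to the plate.

```bash
python3 -c "from h import *; go(.658,-.027,.119,5)"
```

```text
shift [ 0.1968 -0.1788  0.0037] turn [ 0.     -0.     -0.0173]
```

```bash
python3 -m handwheel '[[0.5,0.03,-0.027,0,0,0,-0.005],[0.5,0.06,-0.054,0.004,0,0,-0.01],[0.5,0.09,-0.081,0.004,0,0,-0.017],[0.5,0.12,-0.108,0.004,0,0,-0.017],[0.5,0.15,-0.135,0.004,0,0,-0.017],[0.5,0.175,-0.16,0.004,0,0,-0.017],[0.5,0.19,-0.173,0.004,0,0,-0.017],[0.5,0.197,-0.179,0.004,0,0,-0.017],[0.5,0.197,-0.179,0.004,0,0,-0.017],[0.5,0.197,-0.179,0.004,0,0,-0.017],[0.5,0.197,-0.179,0.004,0,0,-0.017]]'
python3 - <<'E'
from h import *
go(.658,-.027,.119,5)
p=robot.read_camera("side"); cv2.imwrite("pics/s2.png",cv2.resize(p["frame"][60:360,120:520,::-1],None,fx=2,fy=2))
P=[p]
d=(.09,.053,.034)
for p in P:
    for r in robot.regions_of(p,"case_a")[:6]:
        print(round(r["conf"],2),np.round(r["rect"]))
        m=r["mask"]; s=cv2.resize(sil(p,.658,-.027,5,d,.1),(640,480),interpolation=0)>0
        print((m&s).sum()/(m|s).sum())
        if (m&s).sum()>.3*m.sum(): print("fit",fit([(p,m)],(658,-27,5),d,.1))
E
```

```text
t: 14.4
tool_pos: [0.6577, -0.0274, 0.1187]
orientation: [3.139, 0.134, -0.0]
force: [-0.1, -0.3, -2.0]
opening: 0.0529
gripper_force: 40.0
shift [ 0.0003 -0.0004 -0.0003] turn [ 0.      0.     -0.0006]
0.96 [409. 174. 454. 209.]
0.0
0.88 [253. 300. 322. 354.]
0.0
0.8 [286. 364. 352. 442.]
0.0
0.66 [316. 225. 371. 274.]
0.0
0.65 [213. 161. 271. 197.]
0.5946094609460946
fit (array([660.3, -28. ,   4.8]), np.float64(0.401))
```

View pics/s2.png

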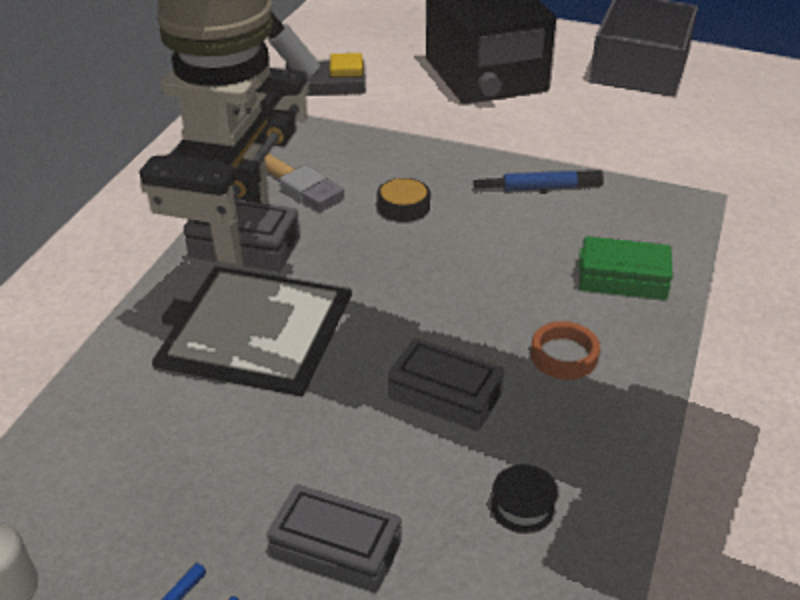

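The case (crop px 242,235) is held level above the plate, and everything else is in place. I'll compare the seen extents with the predicted ones.

Run:
```python
from h import *
p=robot.read_camera("side"); d=(.09,.053,.034)
for x in(.648,.658,.668):
    m=cv2.resize(sil(p,x,-.027,5,d,.1),(640,480),interpolation=0); ys,xs=np.nonzero(m); print(x,xs.min(),ys.min(),xs.max(),ys.max())
f=p["frame"].copy(); c,_=cv2.findContours(cv2.resize(sil(p,.658,-.027,5,d,.1),None,fx=1.,fy=1.),0,2)
b=cv2.resize(f,None,fx=4,fy=4,interpolation=2); cv2.drawContours(b,c,-1,(255,0,0),1)
cv2.imwrite("pics/s3.png",b[560:880,760:1180,::-1])
```

```text
0.648 216 159 276 198
0.658 211 158 271 196
0.668 206 157 266 195
```

View pics/s3.png

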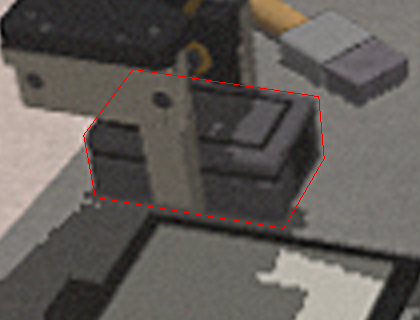

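The case outline matches the predicted pose within about 2 mm: level, centred and 10 cm up. It's ready to hand in.

```bash
python3 -c "from h import *; s=robot.read_state(); print(s['t'],s['gripper_force'],s['dq'].round(3) if hasattr(s['dq'],'round') else s['dq']); print(robot.close_job())"
```

```text
14.55 39.987969025969505 [ 0.004  0.001 -0.001  0.     0.     0.   ]
the job is handed in; nothing more can be done
None
```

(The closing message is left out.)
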